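# Find the rocking cover of the desk power box and press it home

### The arm

A 7-joint arm with a two-finger parallel gripper is mounted at the origin on the work surface. World frame = base frame: x ahead of the robot, y to its left, z up, the work surface at z = 0. Lengths are in m, angles in rad, forces in N, time in s.
With the tool pointing down it reaches from about 0.4 to 0.85 m from the base axis. Payload 4.5 kg.
Tool frame: the origin (TCP) lies at the very end of the fingers, on their centre line; the grasp point (between the pads) lies 19 mm behind it; z points along the fingers, y is the line along which they close (so a half turn about z gives the same grasp; the last joint's range is limited). The gripper opens to 88 mm and grips with 3 to 60 N. Pads are 18 mm wide; open, the fingers measure 123 mm over their backs; the gripper's body (75 mm by 187 mm) begins 45 mm behind the grasp point.
Start: joints at [-1.088, 0.689, -0.195, 1.565, 0.157, 0.902, -0.215], TCP at [0.271, 0.563, 0.208] pointing down, gripper open.
Joint ranges: [-3.01, 3.01], [-0.46, 2.08], [-1.47, 1.51], [0.13, 2.56], [-1, 4.14], [0.04, 2.09], [-2.66, 2.66]. Speed limits (rad/s): [2.57, 2.57, 3.14, 3.14, 3.14, 3.14, 3.14].

### API

Orientations are given as a 3x3 rotation matrix whose columns are the frame's x, y, z axes.
In Python, from workcell import bot gives the robot as it stands. Calls block until the motion is done:
- bot.reach(position, orientation): joint-space move of the TCP to a pose.
- bot.line_to(position, feed=0.15, rotation=None, contact_N=None): straight line of the TCP; rotation=None keeps the orientation; feed is the mean speed in m/s. With contact_N (N) it stops when the force on the tool has changed by that much, and returns True; else False.
- bot.move_joints(angles): joint-space move.
- bot.move_gripper(opening): finger opening in m; the grip force is fixed at half the most; returns when the fingers have stopped.
- bot.sleep(seconds).
- bot.solve_ik(position, orientation): joint angles nearest the present ones, or None.
- bot.snapshot(name): name is "scene" or "top" or "wrist"; returns a dict with "image" (384x512x3 uint8, blue, green, red), "mtx" (3x3 intrinsics, pixels), "dist" ([k1, k2, p1, p2, k3] as OpenCV has them; the pictures are not rectified), "pose" (4x4, takes a point from camera to world coordinates). Camera axes: x right, y up, looking along -z (the intrinsics and any distortion apply to the point x, -y, -z); pixel columns grow to the right and rows downward; lengths in m; the calibration is good to about 2 mm. A picture is of the moment at which its call begins. There is no depth.
A pose or a line that the arm cannot do raises bot.MotionError and nothing moves.
- bot.job_done(): hands the job in; it is judged then, once.
Readings, each from a call of its own:
- bot.get_clock(): time.
- bot.get_joints(): joint angles.
- bot.get_qvel(): joint speeds.
- bot.get_effort(): joint torques, N m.
- bot.get_tool_pos(): TCP position.
- bot.get_tcp_rot(): TCP orientation.
- bot.get_contact_force(): force on the tool from outside, world axes, zero at the start.
- bot.get_ft_torque(): the same for the moment, N m.
- bot.get_width(): finger opening in m.
- bot.get_finger_force(): force on a finger pad.
Only numpy, scipy, OpenCV 4.12 (cv2) and the standard library are available. Lean on these libraries where they do the work, as an engineer would, in place of code of your own. Each camera call takes 0.05 s, during which the arm holds its last target. There are 200 camera calls.

### The job

One of the four identical white covers in the top of the desk power box is not clipped in: it rocks when pressed near one of the edges that run along the box. Press covers there with a fingertip until you find the one that rocks, then press that one down over its middle until it is fully home, flush with the frame. Only press: do not pry or lift a cover, do not force any of them, and leave everything else on the desk where it is.

Things in the scene. Friction and masses are not known exactly. Their poses are not given: they have to be found in the camera images.
- power_box: grey metal power-and-cable box fixed to the desk: 110 (its x) x 418 (its y, lengthwise) x 45 mm; origin at the centre of its underside, on the desk, z up. Covers lie in bays in its top at x = 0, y = -158, -92, 92, 158 mm; between them (y -61 to 61 mm) a fixed black socket panel. Around the covers the frame is flat, 45 mm up: 16 mm rails along the long sides, 5 mm ribs between covers
- box_top (a point): centre of the box's top. A cover's clips are at its two y edges. The loose cover's are half in, so it rocks about its y axis: 1 to 3 N at 25 mm from its centre towards its -x or +x edge tips it 0.1 rad, about 3 mm down there (1 to 2 mm under a tip 22 mm wide); it springs level when let go. 11 to 15 N over its middle slides it down the last 3.5 mm onto its ledges, where it stays and rocks no more
- cover_a: one of the four identical covers (their order along the box differs every time): white plastic plate 76 (its x) x 59 (its y) x 3 mm; origin at the centre of its top face, z its upward normal. Home: flush with the frame, gives less than 1 mm to 5 N. Loose: level but about 3.5 mm proud; see box_top for how it rocks and seats
- cover_b: one of the four identical covers (their order along the box differs every time): white plastic plate 76 (its x) x 59 (its y) x 3 mm; origin at the centre of its top face, z its upward normal. Home: flush with the frame, gives less than 1 mm to 5 N. Loose: level but about 3.5 mm proud; see box_top for how it rocks and seats
- cover_c: one of the four identical covers (their order along the box differs every time): white plastic plate 76 (its x) x 59 (its y) x 3 mm; origin at the centre of its top face, z its upward normal. Home: flush with the frame, gives less than 1 mm to 5 N. Loose: level but about 3.5 mm proud; see box_top for how it rocks and seats
- cover_d: one of the four identical covers (their order along the box differs every time): white plastic plate 76 (its x) x 59 (its y) x 3 mm; origin at the centre of its top face, z its upward normal. Home: flush with the frame, gives less than 1 mm to 5 N. Loose: level but about 3.5 mm proud; see box_top for how it rocks and seats
- eraser: grey eraser 42 x 18 x 11 mm lying loose on the black middle panel of the box; origin at the centre of its underside, x along its length. Leave it there
- pencil_1: yellow six-sided pencil, 7 mm across the flats, 189 mm long, lying on the desk along the robot's side of the box; origin under the middle of its shaft, x towards its point. Leave it there
- pencil_2: yellow pencil of the same size, lying on the clipboard. Leave it there
- clipboard: blue plastic clipboard 320 (x) x 230 x 4 mm with a steel spring clip 21 mm high at its +x end, loose on the desk to the left (a fixed desk lamp 330 mm tall stands behind it, clear of the work); origin at the centre of its underside. Leave it there
- pencil_cup: clear acrylic cup, 76 mm across, 100 mm tall, loose beyond the right end of the box; origin at the centre of its underside. Leave it there
- stapler: black stapler 130 (x) x 34 x 46 mm, loose on the desk to the right; origin at the centre of its underside. Leave it there

How it is judged:
By the outcome, as a careful person would: the job done as asked, in the order asked, and still so for the second after the job is handed in, with the robot touching nothing.
It also fails if it takes over 48 s, if anything falls off the work surface, if the arm or the gripper's body presses on something with over 40 N, if the wrist force passes 120 N, or if a joint passes its speed limit or range.

## Working session

There is one attempt and no reset: what is moved stays moved. The work goes in short steps, each a Python script; the robot and the scene stay as the last script left them, time stands still between calls to the robot, and variables do not carry over. Pictures are saved under pics/ and viewed, at most 10 in all, crops included, and the job is handed in when it is done.

```bash
mkdir -p pics; ls
python3 - <<'E'
from workcell import bot
import cv2
for n in("scene","top"):
    s=bot.snapshot(n); cv2.imwrite(f"pics/{n}0.png",cv2.resize(s["image"],(800,600)))
    print(s["mtx"],s["dist"],s["pose"])
print(bot.get_clock(),bot.get_contact_force())
E
```

```text
pics
[[388.1762087    0.         260.48435063]
 [  0.         388.1762087  188.45229287]
 [  0.           0.           1.        ]] [-0.11049454  0.          0.          0.          0.        ] [[-0.79329707 -0.41638304  0.44419019  1.10437634]
 [ 0.60863995 -0.56081783  0.56128492  0.76308674]
 [ 0.01540025  0.71561758  0.6983225   1.01540989]
 [ 0.          0.          0.          1.        ]]
[[361.92485092   0.         255.19036216]
 [  0.         361.92485092 193.78283336]
 [  0.           0.           1.        ]] [-0.07379038  0.          0.          0.          0.        ] [[ 0.02776655  0.99628269 -0.08154644  0.43954939]
 [-0.99938269  0.02591106 -0.02372477 -0.00966903]
 [-0.02152362  0.08215485  0.99638713  1.09243478]
 [ 0.          0.          0.          1.        ]]
0.1 [-0.40816251 -0.11155623 -0.60344895]
```

View pics/top0.png

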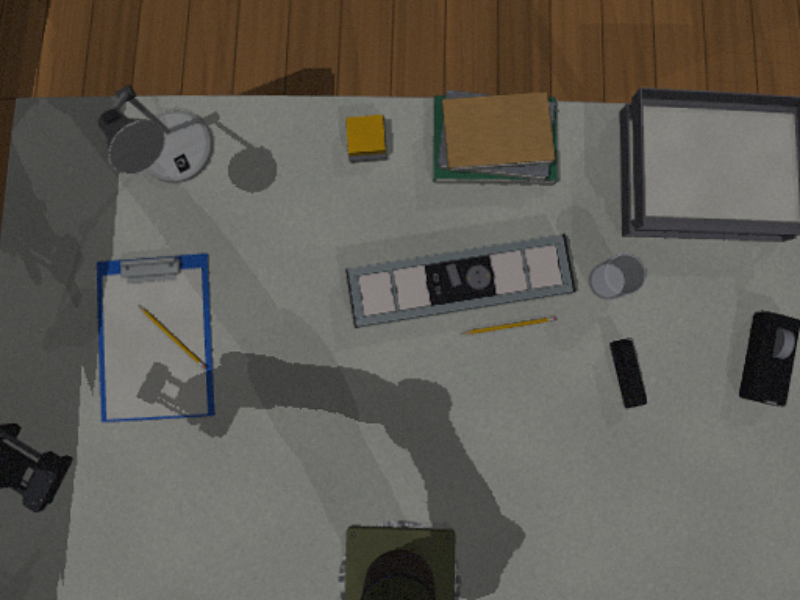

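View pics/scene0.png

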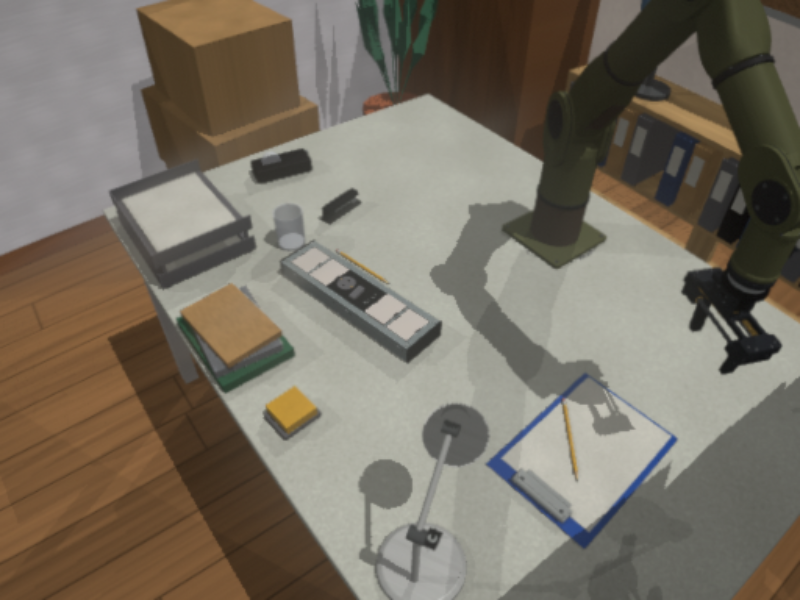

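Run:
```python
from workcell import bot
import cv2
s=bot.snapshot("top")["image"]
cv2.imwrite("pics/crop.png",cv2.resize(s[140:220,210:410],(800,320),interpolation=cv2.INTER_CUBIC))
bot.move_gripper(0.0)
print(bot.get_width(),bot.get_clock())
cv2.imwrite("pics/wrist.png",bot.snapshot("wrist")["image"])
```

```text
0.0005122352087964886 1.45
```

View pics/crop.png

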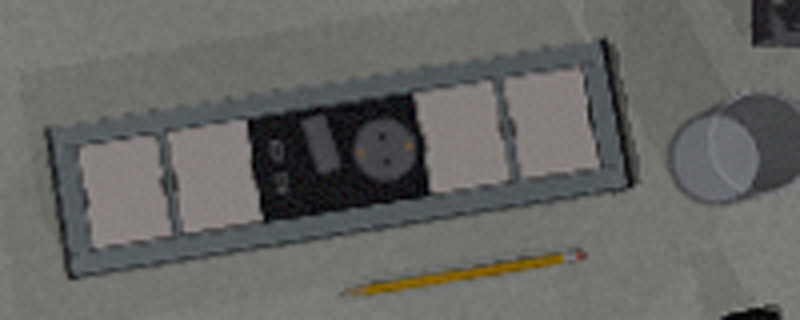

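View pics/wrist.png

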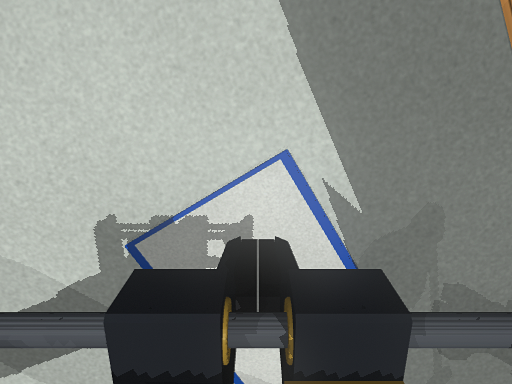

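```bash
cat > h.py <<'E'
from workcell import bot
import cv2, numpy as np
def px2w(s,px,z):
    u=cv2.undistortPoints(np.array(px,float).reshape(-1,1,2),s["mtx"],np.array(s["dist"]))[:,0]
    d=np.c_[u[:,0],-u[:,1],-np.ones(len(u))]@s["pose"][:3,:3].T
    o=s["pose"][:3,3]
    return o+d*((z-o[2])/d[:,2])[:,None]
def w2px(s,P):
    q=(np.array(P)-s["pose"][:3,3])@s["pose"][:3,:3]
    return cv2.projectPoints(q*[1,-1,-1],np.zeros(3),np.zeros(3),s["mtx"],np.array(s["dist"]))[0][:,0]
E
python3 - <<'E'
from h import *
s=bot.snapshot("top")
c=np.array([[50,130],[603,40],[630,186],[72,277]])/4+[210,140]-.375
w=px2w(s,c,.045);print(w.round(4))
print([np.linalg.norm(w[i]-w[i-1]).round(4) for i in range(4)])
ctr=w.mean(0); yv=w[0]+w[3]-w[1]-w[2]; yaw=np.arctan2(-yv[0],yv[1]); print(ctr,yaw)
bx=np.array([np.cos(yaw),np.sin(yaw),0]);by=np.array([-bx[1],bx[0],0])
for sg in(1,-1):
    R=np.c_[sg*by,sg*bx,[0,0,-1]]
    for y in(-.158,-.092,.092,.158): 
        q=bot.solve_ik(ctr+by*y+[0,0,.06],R); print(sg,y,None if q is None else np.round(q,2))
cup=px2w(s,[[716/4+210,158/4+140]],.1);print((cup-ctr)@by,(cup-ctr)@bx)
s=bot.snapshot("wrist");R=bot.get_tcp_rot();print(R.round(2),(R.T@(s["pose"][:3,3]-bot.get_tool_pos())).round(3))
E
```

```text
[[ 0.5863  0.1138  0.045 ]
 [ 0.6634 -0.2901  0.045 ]
 [ 0.5561 -0.3099  0.045 ]
 [ 0.4793  0.094   0.045 ]]
[np.float64(0.1089), np.float64(0.4112), np.float64(0.1091), np.float64(0.4112)]
[ 0.57128732 -0.09804084  0.045     ] 0.18824736860014066
1 -0.158 [ 0.42  0.85 -0.18  1.56  0.2   0.75  0.34]
1 -0.092 [ 0.31  0.81 -0.14  1.68  0.16  0.67  0.28]
1 0.092 [-0.04  0.74 -0.06  1.88  0.08  0.52  0.04]
1 0.158 [-0.16  0.73 -0.05  1.91  0.07  0.5  -0.07]
-1 -0.158 [-0.08  1.03  0.87  1.59 -0.91  0.97 -1.85]
-1 -0.092 [-0.19  0.99  0.87  1.71 -0.94  0.92 -1.88]
-1 0.092 [ 0.39  0.87 -0.82  1.85  0.87  0.82  2.44]
-1 0.158 [ 0.27  0.85 -0.81  1.88  0.87  0.8   2.31]
[-0.25243771] [-0.04934562]
[[-0.9   0.43 -0.  ]
 [ 0.43  0.9   0.  ]
 [ 0.    0.   -1.  ]] [ 0.079  0.001 -0.177]
```

Run:
```python
from h import *
ctr=np.array([.5713,-.098,.045]);yaw=.188
bx=np.array([np.cos(yaw),np.sin(yaw),0]);by=np.array([-bx[1],bx[0],0])
R=np.c_[by,bx,[0,0,-1]]
bot.reach(ctr+by*-.09+[0,0,.18],R)
s=bot.snapshot("wrist");im=s["image"].copy()
pts=[ctr+bx*a+by*b for a,b in[(.055,.209),(.055,-.209),(-.055,-.209),(-.055,.209)]]
print(w2px(s,pts).round(1),bot.get_clock(),bot.get_contact_force())
cv2.imwrite("pics/w2.png",cv2.resize(im,(800,600)))
```

```text
[[ 326.1 -206. ]
 [ 304.1  262.3]
 [ 209.5  262.2]
 [ 187.8 -206.1]] 4.5167 [-0.95724799 -0.72366466  0.28014242]
```

View pics/w2.png

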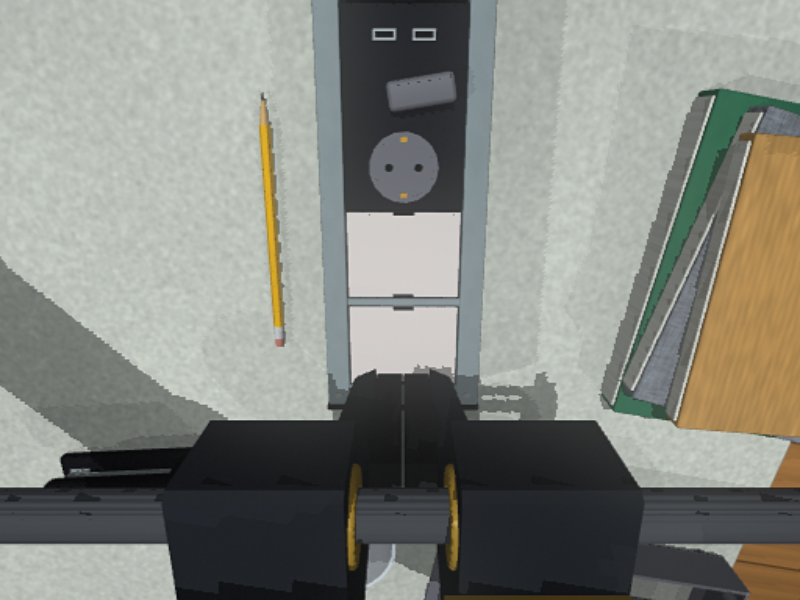

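```bash
cat >> h.py <<'E'
yaw=.188
bx=np.array([np.cos(yaw),np.sin(yaw),0]);by=np.array([-bx[1],bx[0],0])
ctr=np.array([.5713,-.098,.045])+.001*bx
R=np.c_[by,bx,[0,0,-1]]
z=lambda:bot.get_tool_pos()[2]
def probe(y,x=-.024):
    p=ctr+by*y+bx*x
    bot.line_to(p+[0,0,.03],.2,R); bot.line_to(p+[0,0,.010],.06); bot.sleep(.15)
    f0=bot.get_contact_force()[2]
    c=bot.line_to(p+[0,0,-.003],.008,contact_N=1.0); z1=z(); f1=bot.get_contact_force()[2]-f0
    c2=bot.line_to(np.r_[p[:2],z1-.0015],.004,contact_N=2.0); z2=z(); f2=bot.get_contact_force()[2]-f0
    bot.line_to(p+[0,0,.03],.1)
    print(y,c,"z1 %.4f f1 %.2f"%(z1,f1),c2,"z2 %.4f f2 %.2f"%(z2,f2),"t",bot.get_clock())
E
python3 -c "
from h import *
probe(-.092)"
```

```text
-0.092 False z1 0.0421 f1 0.30 False z2 0.0405 f2 1.14 t 8.8333
```

Run:
```python
from h import *
p=ctr+by*-.092+bx*-.024
bot.line_to(p+[0,0,.006],.1,R); bot.sleep(.1); f0=bot.get_contact_force()
for k in range(14):
    bot.line_to(p+[0,0,.004-.001*k],.01); f=bot.get_contact_force()-f0
    print("%.4f"%z(),f.round(2),end="; ")
    if f[2]>3.5: break
s=bot.snapshot("wrist")
bot.line_to(p+[0,0,.03],.1); print(bot.get_clock(),bot.get_width())
cv2.imwrite("pics/w3.png",s["image"][150:])
```

```text
0.0492 [-0.58 -0.13 -0.07]; 0.0480 [-1.77 -0.77  1.45]; 0.0469 [-1.19 -0.    1.47]; 0.0459 [-0.34 -1.12  0.53]; 0.0449 [-1.02 -0.16  0.29]; 0.0439 [-0.26 -0.21  0.25]; 0.0429 [-0.34 -0.58  0.83]; 0.0419 [-0.02 -0.03  0.58]; 0.0409 [-1.22 -1.41  0.98]; 0.0399 [-1.04 -1.01  1.14]; 0.0389 [-1.36 -0.55  1.19]; 0.0380 [-1.03 -0.02  0.78]; 0.0369 [-0.98  0.28  1.09]; 0.0359 [-0.77  1.36  0.22]; 13.5167 0.00030767411331718785
```

View pics/w3.png

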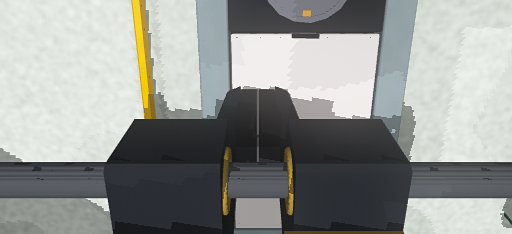

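Run:
```python
from h import *
s=bot.snapshot("wrist");t=bot.get_tool_pos();R0=bot.get_tcp_rot()
for d in(-.012,-.006,0): print(d,w2px(s,[t+R0@[.009,a,d] for a in(-.011,.011)]).round(1).tolist())
print(t,bot.get_clock()); 
p=ctr+by*-.092+bx*-.024
# flush-plane cover edge prediction
print(R0.round(3))
t=bot.snapshot("top");cv2.imwrite("pics/t2.png",cv2.resize(t["image"][130:230,200:410],(798,380),interpolation=cv2.INTER_CUBIC))
c=bot.snapshot("scene");cv2.imwrite("pics/s2.png",cv2.resize(c["image"][130:250,160:310],(750,600),interpolation=cv2.INTER_CUBIC))
```

```text
-0.012 [[235.7, 224.1], [278.0, 224.1]]
-0.006 [[236.4, 219.7], [277.4, 219.6]]
0 [[237.0, 215.6], [276.8, 215.5]]
[ 0.56551212 -0.19252158  0.07468975] 13.5667
[[-0.187  0.982 -0.001]
 [ 0.982  0.187  0.   ]
 [ 0.    -0.001 -1.   ]]
```

View pics/s2.png

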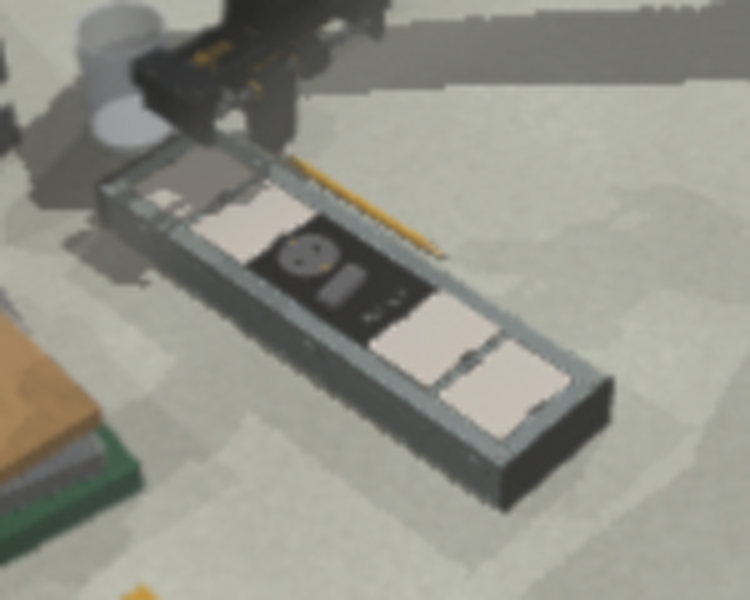

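Run:
```python
from h import *
t=bot.get_tool_pos()
c=bot.snapshot("scene")
for a in range(0,40,10): print((w2px(c,[t+[0,0,.001*a]])[0]-[160,130])*5)
for y in(-.158,-.092,.092,.158): print(y,((w2px(c,[ctr+by*y])[0]-[160,130])*5).round())
print(px2w(c,[[270/5+160,150/5+130]],.075))
```

```text
[274.6654452  174.79123271]
[273.77912138 164.50571489]
[272.88570215 154.12165792]
[271.98512442 143.63784352]
-0.158 [194. 181.]
-0.092 [253. 220.]
0.092 [433. 340.]
0.158 [504. 387.]
[[ 0.55318651 -0.21787198  0.075     ]]
```

View pics/t2.png

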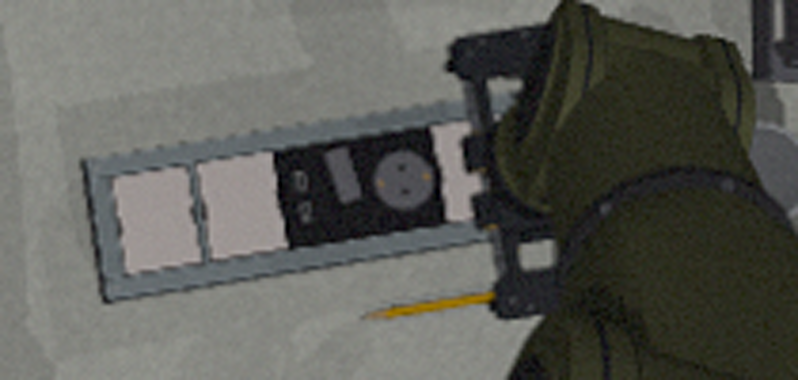

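```bash
cat >> h.py <<'E'
def fz(): return np.mean([bot.get_contact_force()[2] for _ in range(4)])
def probe2(y,x=-.024,top=-.010,bot_=-.032):
    p=ctr+by*y+bx*x
    bot.line_to(p+[0,0,.01],.25,R); bot.line_to(p+[0,0,top],.08); bot.sleep(.1)
    f0=fz(); c=bot.line_to(p+[0,0,bot_],.012,contact_N=1.5); z1=z(); out=[(z1,fz()-f0)]
    for k in range(1,6):
        if not c: break
        bot.line_to(np.r_[p[:2],z1-.0006*k],.008); out.append((z(),fz()-f0))
        if out[-1][1]>4: break
    bot.line_to(p+[0,0,.01],.12)
    print(y,x,c,[("%.4f"%a,"%.2f"%b) for a,b in out],"t",bot.get_clock())
E
python3 -c "
from h import *
probe2(-.092)"
```

```text
-0.092 -0.024 True [('0.0145', '3.45'), ('0.0145', '5.74')] t 16.7417
```

```bash
python3 -c "
from h import *
probe2(.092,top=-.021,bot_=-.034)"
```

```text
0.092 -0.024 True [('0.0166', '1.34'), ('0.0159', '2.15'), ('0.0158', '8.09')] t 19.9333
```

```bash
python3 -c "
from h import *
p=ctr+by*.092+bx*.024
bot.line_to(p+[0,0,-.021],.15,R); bot.sleep(.1); f0=fz()
for k in range(16):
    bot.line_to(p+[0,0,-.0245-.0004*k],.02 if k==0 else .006); f=fz()-f0; print('%.4f %.2f'%(z(),f),end='; ')
    if f>3.2: break
bot.line_to(p+[0,0,-.02],.1)
print(bot.get_clock())"
```

```text
0.0206 -1.79; 0.0201 -1.95; 0.0197 -1.23; 0.0193 -1.93; 0.0189 -1.23; 0.0185 -1.54; 0.0181 -1.91; 0.0177 -1.19; 0.0174 0.22; 0.0170 0.09; 0.0166 0.49; 0.0162 0.94; 0.0160 3.06; 0.0159 5.49; 24.3917
```

```bash
python3 -c "
from h import *
p=ctr+by*.092
bot.line_to(p+[0,0,-.024],.08,R); bot.sleep(.15); f0=fz()
for k in range(12):
    h=bot.line_to(p+[0,0,-.0270-.0005*k],.008,contact_N=17); f=fz()-f0; print('%.4f %.2f'%(z(),f),h,end='; ')
    if h or f>16 or (z()<.0152 and f>7): break
bot.line_to(p+[0,0,-.02],.1)
print(bot.get_clock())"
```

```text
0.0180 -0.03 False; 0.0179 5.14 False; 0.0176 7.56 False; 0.0173 8.52 False; 0.0168 9.70 False; 0.0163 10.43 False; 0.0158 10.48 False; 0.0153 10.47 False; 0.0148 10.09 False; 27.775
```

```bash
python3 -c "
from h import *
p=ctr+by*.092
bot.line_to(p+[0,0,-.028],.06,R); bot.sleep(.15); f0=fz()
for k in range(9):
    h=bot.line_to(p+[0,0,-.0295-.0005*k],.01,contact_N=17); f=fz()-f0; print('%.4f %.2f'%(z(),f),h,end='; ')
    if h or f>15: break
bot.line_to(p+[0,0,-.02],.1)
print(bot.get_clock())
probe2(.092,top=-.022,bot_=-.034)"
```

```text
0.0155 -1.37 False; 0.0150 -1.06 False; 0.0149 3.91 False; 0.0146 7.21 False; 0.0145 10.63 False; 0.0145 14.93 False; 0.0144 19.70 False; 30.2833
0.092 -0.024 True [('0.0145', '5.88'), ('0.0144', '7.87')] t 32.6833
```

```bash
python3 -c "
from h import *
bot.line_to(ctr+by*.092+[0,0,.12],.2)
s=bot.snapshot('wrist')['image'];cv2.imwrite('pics/w9.png',s)
print(bot.get_clock())"
```

```text
33.45
```

View pics/w9.png

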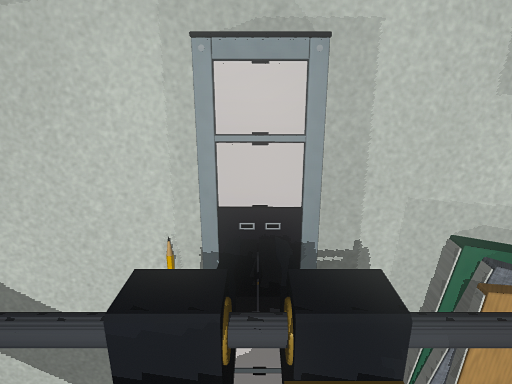

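```bash
python3 -c "
from workcell import bot
print(bot.job_done())"
```

```text
the job is handed in; nothing more can be done
None
```

The loose cover was the one at y = +92 mm on the box: it rocked on both sides, I pressed it down over its middle, and on re-pressing its edge it was firm and as low as the home cover at y = −92 mm. I handed the job in after about 33 s. I did not press the two outer covers. My last push reached about 20 N by my reading, over the 11 to 15 N you gave. The fingertips met the covers about 30 mm lower on the reported TCP height than expected, and I never found out why.

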